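# Flip the batch flag to checked

## Task

The taller stack of display panels has been checked: flip the flag on the stand beside it all the way over its pivot, from the ring face to the face with two bars, so that it lies fully over and level on the other side. Use a fingertip only - press the tab or push the blade, never pinch it - and do not lift, tip or shove the stand. Leave the flag of the shorter stack, the stacks and everything else on the bench as they are.

Things in the scene. Friction and masses are not known exactly. Their poses are not given: they have to be found in the camera images.
- stand_left: the left (+y) flag stand, loose on the bench, 1.4 to 2.2 kg: dark steel base plate 160 x 120 x 12 mm and two aluminium posts (8 mm thick, 22 mm along x, 120 mm high) at y = +48 and -48 mm; a clear 88 mm gap between the posts. Origin: centre of the underside of the base; x along its 160 mm side, from the flag's free edge at the start towards the thumb tab; y along the hinge axis; z up
- flag_left (a joint): hinge of the flag on the left (+y) stand, rad: 0 = lying level towards the stand's -x, ring face up; pi/2 = upright; pi = level towards the stand's +x, bars face up; end stops at 0 and pi. Starts between 0 and 0.15. The hinge is stiff enough (0.06 N m of friction) for the flag (56 g) to stay at any angle where it is left; 1 N at the free edge or about 3 N on the tab moves it
- flag_left_pivot (a point): the hinge axis of the left (+y) flag, midway between the posts, 110 mm above the bench (fixed on the stand)
- flag_left_edge (a point): middle of the free edge of the left (+y) flag, 80 mm from the hinge axis (moves with the flag)
- flag_left_tab (a point): end of the thumb tab of the left (+y) flag, 40 mm from the hinge axis on the opposite side to the blade (moves with the flag): at the start pressing it down raises the blade
- flag_left_ring: upper half at the start of the left (+y) flag: the flag is one rigid white plastic plate 6 mm thick, blade 70 mm wide from the hinge axis to 80 mm from it, tab 30 mm wide and 40 mm long beyond the axis, made of two 3 mm halves. This face carries a dark 40 mm ring. Origin on the hinge axis, x from the blade to the tab, z out of the ring face
- flag_left_bars: the other half of the left (+y) flag, whose face, underneath at the start, carries two dark parallel bars. Same origin and axes
- stand_right: the right (-y) flag stand, loose on the bench, 1.4 to 2.2 kg: dark steel base plate 160 x 120 x 12 mm and two aluminium posts (8 mm thick, 22 mm along x, 120 mm high) at y = +48 and -48 mm; a clear 88 mm gap between the posts. Origin: centre of the underside of the base; x along its 160 mm side, from the flag's free edge at the start towards the thumb tab; y along the hinge axis; z up
- flag_right (a joint): hinge of the flag on the right (-y) stand, rad: 0 = lying level towards the stand's -x, ring face up; pi/2 = upright; pi = level towards the stand's +x, bars face up; end stops at 0 and pi. Starts between 0 and 0.15. The hinge is stiff enough (0.06 N m of friction) for the flag (56 g) to stay at any angle where it is left; 1 N at the free edge or about 3 N on the tab moves it
- flag_right_pivot (a point): the hinge axis of the right (-y) flag, midway between the posts, 110 mm above the bench (fixed on the stand)
- flag_right_edge (a point): middle of the free edge of the right (-y) flag, 80 mm from the hinge axis (moves with the flag)
- flag_right_tab (a point): end of the thumb tab of the right (-y) flag, 40 mm from the hinge axis on the opposite side to the blade (moves with the flag): at the start pressing it down raises the blade
- flag_right_ring: upper half at the start of the right (-y) flag: the flag is one rigid white plastic plate 6 mm thick, blade 70 mm wide from the hinge axis to 80 mm from it, tab 30 mm wide and 40 mm long beyond the axis, made of two 3 mm halves. This face carries a dark 40 mm ring. Origin on the hinge axis, x from the blade to the tab, z out of the ring face
- flag_right_bars: the other half of the right (-y) flag, whose face, underneath at the start, carries two dark parallel bars. Same origin and axes
- tall_stack: the taller stack of display panels (12 panels, stuck together as one body), 130 x 100 mm, 84 mm high; stands on the outer side of the left or of the right stand. Origin: centre of its underside
- short_stack: the shorter stack of display panels (5 panels), 130 x 100 mm, 35 mm high, beside the other stand. Origin: centre of its underside
- flux_bottle: small white bottle, 34 mm across, 75 mm high, between the stands; leave alone
- screw_cup: grey plastic cup, 48 mm across, 35 mm high, between the stands; leave alone
- tester: yellow pocket tester lying flat, 90 x 28 x 20 mm; leave alone
- screwdriver: screwdriver lying flat, 160 mm long; leave alone
- connector: black connector block, 45 x 45 x 14 mm; leave alone
- spare_panel: single display panel lying flat, 130 x 100 x 7 mm; leave alone
Mind the look-alikes: they are no part of the job. What is shaped like the stand_left but orange is not meant.

How it is judged:
By the outcome, as a careful person would: the job done as asked, in the order asked, and still so for the second after the job is handed in, with the robot touching nothing.
It also fails if it takes over 48 s, if anything falls off the work surface, if the arm or the gripper's body presses on something with over 40 N, if the wrist force passes 120 N, or if a joint passes its speed limit or range.

## Robot

A 6-joint arm with a two-finger parallel gripper is mounted at the origin on the work surface. World frame = base frame: x ahead of the robot, y to its left, z up, the work surface at z = 0. Lengths are in m, angles in rad, forces in N, time in s.
With the tool pointing down it reaches from about 0.35 to 0.8 m from the base axis. Payload 7.3 kg.
Tool frame: the origin (TCP) lies midway between the tips of the shut fingers; the grasp point (between the pads) lies r.grasp_offset behind it (r.grasp_offset is the distance from the TCP to the grasp point, in m); z points along the fingers, y is the line along which they close (so a half turn about z gives the same grasp; the last joint's range is limited). The gripper opens to 85 mm and grips with 20 to 120 N. Pads are 22 mm wide; open, the fingers measure 114 mm over their backs; the gripper's body (76 mm by 85 mm) begins 54 mm behind the grasp point. The pads swing forward as they close: fully open they stand 13 mm farther back than shut.
Start: joints at [-1.29, 0.342, 1.524, -0, 1.275, -0.146], TCP at [0.217, -0.478, 0.231] pointing down, gripper open.
Joint ranges: [-2.53, 2.53], [-0.77, 2.02], [0.04, 2.7], [-1, 4.14], [0.28, 2.66], [-3.11, 3.11]. Speed limits (rad/s): [2.57, 2.57, 3.14, 3.14, 3.14, 3.14].

## Interface

Orientations are given as a unit quaternion [w, x, y, z].
In Python, from plant import telemetry, grab_frame, finish_job, r gives the robot as it stands.
- The arm moves only by the tool carry_out, never from a script. Its argument "targets" is a list of rows, each an object with "gripper": the finger opening in m, from 0 to 0.0854; "dp": the shift along the tool's x, y, z in m, a list of three; "spin": the turn about the tool's z in degrees. A call has 1 to 5 rows; each row shifts and turns the commanded pose from where the row before left it, along the tool's axes as they then stand; what a row does not reach is not made up. A row lasts 1/8 s, in which the tool goes at most 62.5 mm and 10.7 degrees, less where a joint would pass 70% of its speed; a pose out of reach is approached as far as the arm can. A call with a gripper value outside its range is refused whole. The fingers move at their own pace and stop on an object; "squeeze" is the grip in N (left out, the last holds). Time passes only in rows, so rows that do not move let the fingers close. It gives the time, the measured TCP pose, the force, the opening and the grip force at its end, in the units of the state.
- telemetry.get_obs(): the state, without advancing time (a new reading comes with each control period).
- grab_frame(name): name is "side" or "top"; returns a dict with "image" (400x640x3 uint8, blue, green, red), "range_z" (400x640 float32, m along the optical axis (not along the pixel's ray), 0 where there is no reading), "fovy" (degrees; the focal length in pixels is half the picture's height over the tangent of half this angle, whatever the lens; pixels are square), "cx", "cy" (the principal point, pixels), "rvec" (rotation vector, rad) and "tvec" (3), from world to camera coordinates, as OpenCV has them. Camera axes: x right, y down, z forward; pixel columns grow to the right and rows downward; lengths in m; the calibration is good to about 2 mm. A picture is of the moment at which its call begins.
- finish_job(): hands the job in; it is judged then, once.
The state is a dict: "clock": time; "joint_pos": joint angles; "joint_vel": joint speeds; "joint_torque": joint torques, N m; "tcp_pos": TCP position; "ee_rot": TCP orientation; "ft_force": force on the tool from outside, world axes, zero at the start; "moment": the same for the moment, N m; "gripper_width": finger opening in m; "gripper_force": force on a finger pad.
Only numpy, scipy, OpenCV 4.12 (cv2) and the standard library are available. Lean on these libraries where they do the work, as an engineer would, in place of code of your own. Each camera call takes 0.05 s, during which the arm holds its last target. There are 200 camera calls.

## Working session

There is one attempt and no reset: what is moved stays moved. The work goes in short steps, Python scripts to look and compute and a tool call to move; the robot and the scene stay as the last step left them, time stands still between calls to the robot, and variables do not carry over. Pictures are saved under pics/ and viewed, at most 10 in all, crops included, and the job is handed in when it is done.

Besides the shell and the picture viewer there is one more tool, called after "Request:" as name(argument=value, ...) on one line, values as JSON. carry_out: Moves the arm, as the interface text tells. Its arguments: {"type":"object","properties":{"targets":{"type":"array"},"squeeze":{"type":"number"}},"required":["targets"]}

```bash
mkdir -p pics; cat > h.py <<'E'
import numpy as np, cv2
from plant import telemetry, grab_frame, finish_job, r
def cloud(f):
    h,w=f["range_z"].shape; F=h/2/np.tan(np.radians(f["fovy"])/2)
    v,u=np.mgrid[:h,:w]; z=f["range_z"]
    P=np.stack([(u-f["cx"])/F*z,(v-f["cy"])/F*z,z],-1)
    R=cv2.Rodrigues(np.array(f["rvec"],float))[0]
    W=(P-np.array(f["tvec"]).ravel())@R
    W[z==0]=np.nan
    return W
E
python3 - <<'E'
from h import *
for n in("top","side"):
    f=grab_frame(n); cv2.imwrite(f"pics/{n}0.png",f["image"]); np.save(f"{n}0.npy",cloud(f)); print(n,f["fovy"],f["tvec"])
print(r.grasp_offset, telemetry.get_obs())
E
```

```text
top 45.066096431150065 [0.01509327 0.5148212  1.3095809 ]
side 49.9084594731598 [-0.49545275  0.13376579  1.10974628]
0.0187 {'clock': 0.1, 'joint_pos': array([-1.29001408e+00,  3.42643320e-01,  1.52492995e+00,  1.72119871e-05,
        1.27541310e+00, -1.45978413e-01]), 'joint_vel': array([ 0.0013066 , -0.00021845, -0.00221777,  0.00284511,  0.00069989,
       -0.00053404]), 'joint_torque': array([ 2.00783208e-03, -4.34447086e+01, -2.46489519e+01, -1.76603330e-04,
        4.67611535e-03, -4.49851655e-06]), 'tcp_pos': array([ 0.21724343, -0.47754341,  0.23069756]), 'ee_rot': array([-6.95828333e-04,  9.77320960e-01,  2.11762262e-01, -3.87210553e-05]), 'ft_force': array([-0.98959482, -0.3572558 ,  0.14672261]), 'moment': array([-0.00612902, -0.02358944, -0.03010486]), 'gripper_force': 0.0, 'gripper_width': 0.08544993937301396}
```

View pics/top0.png

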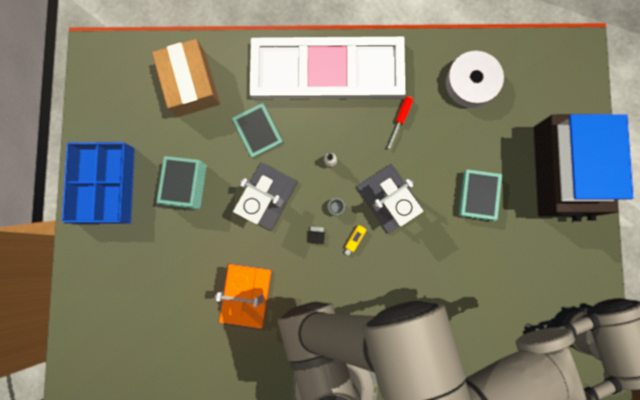

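View pics/side0.png

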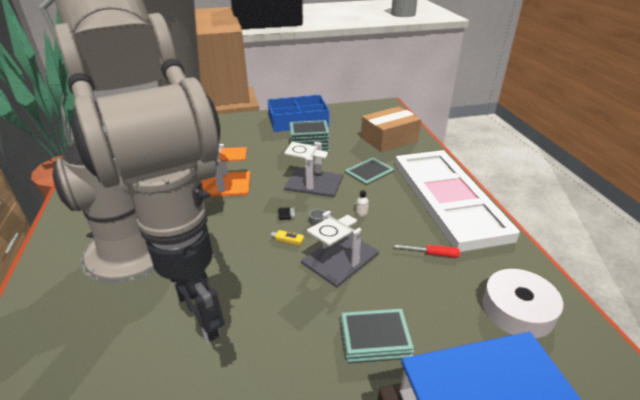

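The top view shows the left flag at (252,205) and the right flag at (405,205). The orange look-alike is at (245,295), the stacks are at (182,182) and (481,195), and a lone spare panel is at (258,130). The left stack looks taller. I'll check the heights and measure the left flag.

```bash
python3 - <<'E'
from h import *
W=np.load("top0.npy"); im=cv2.imread("pics/top0.png")
for n,(u,v) in dict(L=(180,182),R=(481,195),spare=(258,130)).items(): print(n,W[v,u].round(3))
for s,(u0,u1) in dict(left=(225,305),right=(350,430)).items():
    sub=W[155:235,u0:u1]; b=im[155:235,u0:u1].astype(int)
    m=(sub[...,2]>.095)&(sub[...,2]<.14)&(b.min(-1)>0)
    P=sub[m]; print(s,len(P),P.mean(0).round(4))
    r_=cv2.minAreaRect((P[:,:2]*1000).astype(np.float32)); print(r_, cv2.boxPoints(r_).round(0).tolist())
    # base plate
    m=(sub[...,2]>.006)&(sub[...,2]<.02)&(b.max(-1)<110); B=sub[m]
    r_=cv2.minAreaRect((B[:,:2]*1000).astype(np.float32)); print('base',r_)
    c=P[:,:2].mean(0)
    A=np.c_[P[:,:2]-c,np.ones(len(P))]; print('plane',np.linalg.lstsq(A,P[:,2],rcond=None)[0].round(3))
c=cv2.resize(im[150:240,215:315],None,fx=6,fy=6,interpolation=cv2.INTER_CUBIC); cv2.imwrite("pics/cropL.png",c)
E
```

```text
L [0.556 0.414 0.084]
R [ 0.525 -0.405  0.041]
spare [0.72  0.219 0.005]
left 1133 [0.5043 0.2036 0.1146]
((509.79730224609375, 201.42401123046875), (112.84282684326172, 120.00818634033203), 62.51213073730469) [[431.0, 179.0], [537.0, 124.0], [589.0, 224.0], [483.0, 279.0]]
base ((527.3599853515625, 205.18096923828125), (194.4666290283203, 203.13206481933594), 0.2735014855861664)
plane [-0.058  0.027  0.115]
right 1158 [ 0.4987 -0.1719  0.1159]
((503.8302001953125, -168.52438354492188), (119.73197937011719, 111.97665405273438), 33.581050872802734) [[423.0, -155.0], [485.0, -248.0], [585.0, -182.0], [523.0, -89.0]]
base ((507.2881774902344, -136.19309997558594), (162.31039428710938, 210.52110290527344), 31.3908748626709)
plane [-0.081 -0.056  0.116]
```

View pics/cropL.png

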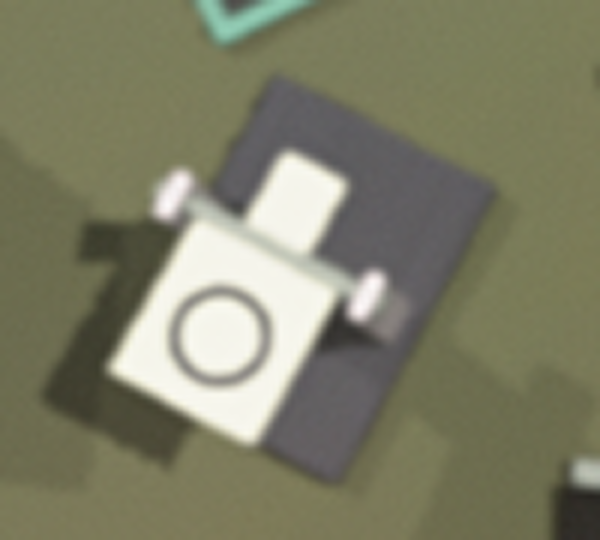

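The left stack's top is at z=0.084 and the right's at about 0.04, so the job is the left flag. In the crop, its ring is face up at (220,335), the tab is at (300,200), and the posts are at (175,195) and (367,297). Stand +x comes out at a yaw of about -27.5°. Next I'll orient and close the gripper, and refine the hinge position from the saved cloud.

Request:
carry_out(targets=[{"gripper":0,"dp":[0,0,0],"spin":-10},{"gripper":0,"dp":[0,0,0],"spin":-10},{"gripper":0,"dp":[0,0,0],"spin":-10},{"gripper":0,"dp":[0,0,0],"spin":-8}], squeeze=20)

```text
clock: 0.6
tcp_pos: [0.2173, -0.4777, 0.2309]
ee_rot: [-0.0, 0.854, 0.521, 0.0]
ft_force: [0.1, -0.9, 0.4]
gripper_width: 0.0123
gripper_force: 0.0
```

```bash
cat >> h.py <<'E'
YAW=np.radians(-27.5); X=np.array([np.cos(YAW),np.sin(YAW)]); Y=np.array([-X[1],X[0]]); H=np.array([.5275,.192])
def st(P): d=np.asarray(P)[...,:2]-H; return np.stack([d@X,d@Y],-1)
E
python3 - <<'E'
from h import *
for n in("top","side"):
    W=np.load(n+"0.npy"); s=st(W); z=W[...,2]
    near=(abs(s)<.12).all(-1)
    q=lambda a:np.percentile(a,[2,10,50,90,98]).round(4)
    pl=near&(z>.095)&(z<.14)
    fl=pl&(abs(s[...,1])<.036)
    print(n,'flag x',q(s[fl][:,0]),'y blade',q(s[fl&(s[...,0]<-.02)][:,1]),'y tab',q(s[fl&(s[...,0]>.02)][:,1]))
    for sg in(1,-1):
        p=pl&(sg*s[...,1]>.04)&(z>.112); 
        if p.sum(): print('post',sg,p.sum(),q(s[p][:,0]),q(s[p][:,1]),q(z[p]))
    for a in(-.06,-.03,.03):
        p=fl&(abs(s[...,0]-a)<.008); print(a,p.sum(),np.median(z[p]).round(4) if p.sum() else '')
    b=near&(z>.004)&(z<.02)&(cv2.imread(f"pics/{n}0.png").max(-1)<115)
    if b.sum():
        rr=cv2.minAreaRect((s[b]*1000).astype(np.float32)); print('base',rr)
o=telemetry.get_obs(); t=np.r_[st(o['tcp_pos']),o['tcp_pos'][2]]; print(t,o['gripper_width'])
from scipy.spatial.transform import Rotation as Ro
q=o['ee_rot']; print((Ro.from_quat(np.r_[q[1:],q[0]]).as_matrix()).round(3), X,Y)
E
```

```text
top flag x [-0.078  -0.07   -0.0303  0.017   0.0355] y blade [-0.0342 -0.0285 -0.0003  0.0277  0.0339] y tab [-0.015  -0.0125 -0.0006  0.0121  0.0145]
post 1 37 [-0.01   -0.0078 -0.0004  0.008   0.0097] [0.041  0.043  0.0475 0.0532 0.0549] [0.1125 0.1133 0.1168 0.1209 0.1212]
post -1 36 [-0.0104 -0.0075  0.0001  0.0071  0.0095] [-0.0556 -0.0543 -0.0492 -0.0445 -0.0406] [0.1125 0.1145 0.1181 0.1223 0.1246]
-0.06 165 0.1168
-0.03 166 0.1149
0.03 72 0.1097
base ((1.0942840576171875, 0.2385406494140625), (236.7806396484375, 237.5824737548828), 0.03201453015208244)
side flag x [-0.0766 -0.0691 -0.0281  0.0223  0.0379] y blade [-0.0315 -0.0293 -0.0033  0.0282  0.0342] y tab [-0.0113 -0.0101  0.0003  0.0151  0.02  ]
post 1 33 [-0.0595 -0.0081  0.0012  0.0098  0.0115] [0.0411 0.0425 0.0494 0.0549 0.0579] [0.1132 0.1142 0.1195 0.1227 0.1253]
post -1 35 [-0.0088 -0.0078 -0.      0.0097  0.0106] [-0.0555 -0.0524 -0.0473 -0.0415 -0.0408] [0.1123 0.115  0.1194 0.1227 0.1234]
-0.06 65 0.1213
-0.03 69 0.1189
0.03 35 0.1137
base ((9.446243286132812, 20.23639678955078), (238.8875274658203, 173.5929718017578), 6.168854236602783)
[ 0.03406413 -0.73723617  0.23088148] 0.01234938541674036
[[ 0.458  0.889 -0.   ]
 [ 0.889 -0.458  0.001]
 [ 0.001 -0.001 -1.   ]] [ 0.88701083 -0.46174861] [0.46174861 0.88701083]
```

The hinge estimate holds: both posts sit at ±48 mm and x≈0. The tool axes match the stand axes, with tool x = stand y and tool y = stand x.

Request:
carry_out(targets=[{"gripper":0,"dp":[0.06,0,0],"spin":0},{"gripper":0,"dp":[0.06,0,0],"spin":0},{"gripper":0,"dp":[0.06,0,0],"spin":0},{"gripper":0,"dp":[0.06,0,0],"spin":0},{"gripper":0,"dp":[0.06,0,0],"spin":0}])

```text
clock: 1.23
tcp_pos: [0.3565, -0.2101, 0.2312]
ee_rot: [0.0, 0.855, 0.518, 0.0]
ft_force: [1.2, -0.3, -0.2]
gripper_width: -0.0
gripper_force: 0.0
```

Request:
carry_out(targets=[{"gripper":0,"dp":[0.06,0,0],"spin":0},{"gripper":0,"dp":[0.06,0,0],"spin":0},{"gripper":0,"dp":[0.06,0,0],"spin":0},{"gripper":0,"dp":[0.06,0,0],"spin":0},{"gripper":0,"dp":[0.06,0,0],"spin":0}])

```text
clock: 1.85
tcp_pos: [0.4953, 0.056, 0.2311]
ee_rot: [0.0, 0.855, 0.519, -0.0]
ft_force: [1.0, -1.3, 0.5]
gripper_width: -0.0001
gripper_force: 0.0
```

Request:
carry_out(targets=[{"gripper":0,"dp":[0.06,0,0],"spin":0},{"gripper":0,"dp":[0.06,0.002,0],"spin":0},{"gripper":0,"dp":[0.017,0.002,0],"spin":0},{"gripper":0,"dp":[0,0,0],"spin":0}])

```text
clock: 2.35
tcp_pos: [0.5616, 0.1747, 0.2302]
ee_rot: [-0.0, 0.855, 0.519, -0.001]
ft_force: [0.2, -1.1, -0.6]
gripper_width: 0.0001
gripper_force: 0.0
```

```bash
cat > s.py <<'E'
from h import *
o=telemetry.get_obs(); print(np.r_[st(o['tcp_pos']),o['tcp_pos'][2]].round(4),o['gripper_width'],o['ft_force'].round(2),o['clock'],o['joint_pos'].round(2))
E
python3 s.py
```

```text
[0.0382 0.0004 0.2302] 7.368587767358828e-05 [ 0.22 -1.08 -0.63] 2.35 [ 0.17  0.46  1.34 -0.    1.34  0.65]
```

Request:
carry_out(targets=[{"gripper":0,"dp":[0,0,0.05],"spin":0},{"gripper":0,"dp":[0,0,0.05],"spin":0},{"gripper":0,"dp":[0,0,0.01],"spin":0},{"gripper":0,"dp":[0,0,0.01],"spin":0},{"gripper":0,"dp":[0,0,0.005],"spin":0}])

```text
clock: 2.98
tcp_pos: [0.5626, 0.1734, 0.1077]
ee_rot: [0.001, 0.855, 0.518, 0.001]
ft_force: [-1.5, -1.2, 3.2]
gripper_width: 0.0
gripper_force: 1.1
```

Request:
carry_out(targets=[{"gripper":0,"dp":[0,0,0.005],"spin":0},{"gripper":0,"dp":[0,0,0.004],"spin":0},{"gripper":0,"dp":[0,0,0],"spin":0}])

```text
clock: 3.35
tcp_pos: [0.562, 0.1739, 0.0974]
ee_rot: [0.0, 0.855, 0.518, 0.0]
ft_force: [0.2, -0.3, 0.7]
gripper_width: 0.0
gripper_force: 0.2
```

```bash
cat >> s.py <<'E'
for n in("top","side"):
    f=grab_frame(n); W=cloud(f); s=st(W); z=W[...,2]
    cv2.imwrite(f"pics/{n}_{o['clock']:.2f}.png",f["image"])
    m=(abs(s[...,0])<.1)&(abs(s[...,1])<.036)&(z>.06)&(z<.2)&(f["image"].min(-1)>110)
    print(n,[(x,round(float(np.median(z[m&(abs(s[...,0]-x/1000)<.006)])),3),int((m&(abs(s[...,0]-x/1000)<.006)).sum())) for x in range(-80,90,12)  if (m&(abs(s[...,0]-x/1000)<.006)).sum()>3])
E
python3 s.py
```

```text
[ 0.039  -0.0001  0.0974] 7.163162306831097e-06 [ 0.18 -0.32  0.74] 3.35 [0.17 0.59 1.52 0.   1.03 0.65]
top [(-20, 0.124, 18), (-8, 0.116, 10), (4, 0.111, 15), (16, 0.108, 14)]
side [(-68, 0.148, 43), (-56, 0.144, 58), (-44, 0.138, 63), (-32, 0.132, 61), (-20, 0.126, 59), (-8, 0.121, 60), (4, 0.117, 45), (16, 0.109, 29), (28, 0.103, 21), (40, 0.116, 16)]
```

Request:
carry_out(targets=[{"gripper":0,"dp":[0,-0.003,0.004],"spin":0},{"gripper":0,"dp":[0,-0.003,0.004],"spin":0},{"gripper":0,"dp":[0,-0.003,0.004],"spin":0},{"gripper":0,"dp":[0,-0.002,0.003],"spin":0},{"gripper":0,"dp":[0,0,0],"spin":0}])

```text
clock: 4.08
tcp_pos: [0.5519, 0.1788, 0.0822]
ee_rot: [0.0, 0.855, 0.518, 0.0]
ft_force: [1.9, -0.4, 1.2]
gripper_width: 0.0002
gripper_force: 1.0
```

```bash
python3 s.py
```

```text
[ 0.0277 -0.0004  0.0822] 0.000150276771139275 [ 1.93 -0.44  1.19] 4.075 [ 0.18  0.59  1.56 -0.    0.99  0.66]
top [(-44, 0.176, 16), (-32, 0.168, 20), (-8, 0.123, 8), (4, 0.116, 5)]
side [(-44, 0.18, 32), (-32, 0.172, 62), (-20, 0.15, 43), (-8, 0.131, 43), (4, 0.116, 41), (16, 0.094, 24), (28, 0.102, 21), (76, 0.187, 4)]
```

The flag is at about 58° (edge near x=-42, z=0.178). I'll back off, rise over it and come down behind the blade.

Request:
carry_out(targets=[{"gripper":0,"dp":[0,0.02,0],"spin":0},{"gripper":0,"dp":[0,0,-0.045],"spin":0},{"gripper":0,"dp":[0,0,-0.05],"spin":0},{"gripper":0,"dp":[0,0,-0.045],"spin":0},{"gripper":0,"dp":[0,0,0],"spin":0}])

```text
clock: 4.8
tcp_pos: [0.5709, 0.17, 0.2259]
ee_rot: [0.001, 0.855, 0.519, 0.003]
ft_force: [0.7, 1.0, 0.0]
gripper_width: -0.0005
gripper_force: 0.0
```

Request:
carry_out(targets=[{"gripper":0,"dp":[0,-0.05,0],"spin":0},{"gripper":0,"dp":[0,-0.05,0],"spin":0},{"gripper":0,"dp":[0,-0.033,0],"spin":0},{"gripper":0,"dp":[0,0,0],"spin":0}])

```text
clock: 5.3
tcp_pos: [0.449, 0.2318, 0.2211]
ee_rot: [-0.001, 0.854, 0.52, -0.002]
ft_force: [0.2, 0.5, 0.4]
gripper_width: 0.0001
gripper_force: 0.0
```

Request:
carry_out(targets=[{"gripper":0,"dp":[0,0,0.05],"spin":0},{"gripper":0,"dp":[0,0,0.005],"spin":0},{"gripper":0,"dp":[0,0,0],"spin":0}])

```text
clock: 5.68
tcp_pos: [0.4522, 0.2307, 0.1673]
ee_rot: [-0.0, 0.855, 0.518, -0.001]
ft_force: [-0.6, -0.2, 0.1]
gripper_width: -0.0002
gripper_force: 0.0
```

```bash
python3 s.py; ls pics
```

```text
[-0.0847 -0.0004  0.1673] -0.00018198938036606741 [-0.6  -0.17  0.13] 5.675 [ 0.32  0.37  1.67 -0.    1.1   0.8 ]
top [(-44, 0.176, 41), (-32, 0.164, 72), (-20, 0.144, 89), (-8, 0.126, 118), (4, 0.113, 88), (16, 0.09, 48), (28, 0.081, 7)]
side [(-80, 0.186, 16), (-44, 0.18, 34), (-32, 0.169, 90), (-20, 0.151, 91), (-8, 0.132, 91), (4, 0.117, 67), (16, 0.094, 44), (28, 0.085, 8)]
cropL.png
side0.png
side_3.35.png
side_4.08.png
side_5.67.png
top0.png
top_3.35.png
top_4.08.png
top_5.67.png
```

Request:
carry_out(targets=[{"gripper":0,"dp":[0,0.025,0],"spin":0},{"gripper":0,"dp":[0,0.015,0],"spin":0},{"gripper":0,"dp":[0,0.012,0],"spin":0},{"gripper":0,"dp":[0,0.012,0],"spin":0},{"gripper":0,"dp":[0,0.012,0],"spin":0}])

```text
clock: 6.4
tcp_pos: [0.5199, 0.1955, 0.1674]
ee_rot: [0.0, 0.855, 0.518, 0.0]
ft_force: [-1.0, 0.3, 0.4]
gripper_width: 0.0002
gripper_force: 0.5
```

Request:
carry_out(targets=[{"gripper":0,"dp":[0,0.012,0],"spin":0},{"gripper":0,"dp":[0,0.012,0.002],"spin":0},{"gripper":0,"dp":[0,0.012,0.004],"spin":0},{"gripper":0,"dp":[0,0.01,0.005],"spin":0},{"gripper":0,"dp":[0,0,0],"spin":0}])

```text
clock: 7.02
tcp_pos: [0.5604, 0.1741, 0.1555]
ee_rot: [0.0, 0.855, 0.518, -0.0]
ft_force: [0.1, -0.2, -0.3]
gripper_width: -0.0001
gripper_force: 0.0
```

```bash
python3 s.py
```

```text
[ 0.0375 -0.0007  0.1555] -9.168841475148765e-05 [ 0.06 -0.24 -0.34] 7.025 [ 0.17  0.52  1.46 -0.    1.16  0.65]
top [(-20, 0.099, 13), (-8, 0.108, 43), (4, 0.116, 33), (16, 0.124, 9), (28, 0.137, 4), (40, 0.153, 5), (52, 0.158, 22), (64, 0.164, 8)]
side [(-32, 0.091, 8), (-20, 0.096, 10), (-8, 0.11, 12), (4, 0.12, 34), (16, 0.132, 34), (28, 0.143, 42), (40, 0.159, 53), (52, 0.163, 39), (64, 0.166, 26)]
```

Request:
carry_out(targets=[{"gripper":0,"dp":[0,0.008,0.01],"spin":0},{"gripper":0,"dp":[0,0.006,0.01],"spin":0},{"gripper":0,"dp":[0,0.004,0.01],"spin":0},{"gripper":0,"dp":[0,0,0.008],"spin":0},{"gripper":0,"dp":[0,0,0],"spin":0}])

```text
clock: 7.75
tcp_pos: [0.5753, 0.1661, 0.1172]
ee_rot: [-0.0, 0.855, 0.518, -0.001]
ft_force: [-0.5, -0.5, 0.9]
gripper_width: -0.0001
gripper_force: 0.0
```

Request:
carry_out(targets=[{"gripper":0,"dp":[0,0,0.003],"spin":0},{"gripper":0,"dp":[0,0,0],"spin":0}])

```text
clock: 8.0
tcp_pos: [0.5759, 0.1663, 0.1153]
ee_rot: [0.0, 0.855, 0.518, 0.0]
ft_force: [0.3, 0.2, -0.2]
gripper_width: 0.0
gripper_force: 0.0
```

```bash
python3 s.py
```

```text
[ 0.0548 -0.0004  0.1153] 3.440322126409329e-05 [ 0.31  0.19 -0.2 ] 8.0 [ 0.15  0.58  1.47 -0.    1.09  0.63]
top [(16, 0.113, 13), (28, 0.115, 17), (40, 0.115, 8), (64, 0.118, 5), (76, 0.114, 16)]
side [(-44, 0.115, 4), (-32, 0.115, 22), (-20, 0.115, 26), (-8, 0.116, 25), (4, 0.117, 48), (16, 0.117, 48), (28, 0.117, 39), (40, 0.118, 38), (52, 0.123, 48), (64, 0.119, 52), (76, 0.118, 51)]
```

Almost level, so I'll press gently to the end stop in 1 mm steps.

Request:
carry_out(targets=[{"gripper":0,"dp":[0,0,0.001],"spin":0},{"gripper":0,"dp":[0,0,0],"spin":0}])

```text
clock: 8.35
tcp_pos: [0.576, 0.1663, 0.1144]
ee_rot: [0.0, 0.855, 0.518, 0.0]
ft_force: [-0.0, 0.1, 0.0]
gripper_width: 0.0002
gripper_force: 0.2
```

Request:
carry_out(targets=[{"gripper":0,"dp":[0,0,0.001],"spin":0},{"gripper":0,"dp":[0,0,0],"spin":0}])

```text
clock: 8.6
tcp_pos: [0.576, 0.1663, 0.1133]
ee_rot: [0.0, 0.855, 0.518, 0.0]
ft_force: [-0.8, -0.5, 1.3]
gripper_width: -0.0001
gripper_force: 0.3
```

Request:
carry_out(targets=[{"gripper":0,"dp":[0,0,0.001],"spin":0},{"gripper":0,"dp":[0,0,0],"spin":0}])

```text
clock: 8.85
tcp_pos: [0.576, 0.1663, 0.1129]
ee_rot: [0.0, 0.855, 0.518, 0.0]
ft_force: [-1.6, -1.1, 4.3]
gripper_width: 0.0001
gripper_force: 2.6
```

The force has risen to 4.3 N with little movement, so the flag is on its stop. I'll retract and check.

Request:
carry_out(targets=[{"gripper":0,"dp":[0,0,-0.02],"spin":0},{"gripper":0,"dp":[0,0,-0.05],"spin":0},{"gripper":0,"dp":[0,0,-0.05],"spin":0},{"gripper":0,"dp":[-0.06,0,0],"spin":0},{"gripper":0,"dp":[-0.06,0,0],"spin":0}])

```text
clock: 9.48
tcp_pos: [0.5197, 0.0591, 0.2326]
ee_rot: [0.0, 0.855, 0.519, 0.0]
ft_force: [0.3, -1.5, -0.2]
gripper_width: -0.0002
gripper_force: 0.0
```

Request:
carry_out(targets=[{"gripper":0,"dp":[-0.06,0,0],"spin":0},{"gripper":0,"dp":[-0.06,0,0],"spin":0},{"gripper":0,"dp":[-0.06,0,0],"spin":0},{"gripper":0,"dp":[-0.06,0,0],"spin":0},{"gripper":0,"dp":[-0.06,0,0],"spin":0}])

```text
clock: 10.1
tcp_pos: [0.3805, -0.2075, 0.2324]
ee_rot: [0.0, 0.855, 0.518, 0.0]
ft_force: [0.1, -0.6, 0.4]
gripper_width: -0.0001
gripper_force: 0.0
```

Request:
carry_out(targets=[{"gripper":0,"dp":[-0.06,0,0],"spin":0},{"gripper":0,"dp":[-0.06,0,0],"spin":0},{"gripper":0,"dp":[-0.06,0,0],"spin":0},{"gripper":0,"dp":[-0.06,0,0],"spin":0},{"gripper":0,"dp":[0,0,0],"spin":0}])

```text
clock: 10.72
tcp_pos: [0.2685, -0.4218, 0.2317]
ee_rot: [-0.0, 0.856, 0.516, -0.0]
ft_force: [0.6, -0.2, -0.3]
gripper_width: -0.0001
gripper_force: 0.0
```

```bash
python3 s.py; cp $(ls -t pics/top_*|head -1) pics/final.png; python3 - <<'E'
from h import *
W=cloud(grab_frame("top")); s=st(W); z=W[...,2]
q=lambda a:np.percentile(a,[2,50,98]).round(4)
for sg in(1,-1):
    p=(abs(s)<.12).all(-1)&(z>.112)&(z<.14)&(sg*s[...,1]>.04); print('post',sg,q(s[p][:,0]),q(s[p][:,1]))
fl=(abs(s[...,0])<.09)&(abs(s[...,1])<.034)&(z>.1)&(z<.14)
print('slope',np.polyfit(s[fl][:,0],z[fl],1))
E
```

```text
[ 0.0537 -0.664   0.2317] -0.00011534202484371677 [ 0.56 -0.17 -0.34] 10.725 [-1.16  0.3   1.59 -0.    1.26 -0.67]
top [(-44, 0.114, 8), (-32, 0.112, 56), (-20, 0.112, 54), (-8, 0.113, 72), (4, 0.114, 125), (16, 0.112, 121), (28, 0.113, 99), (40, 0.112, 123), (52, 0.113, 117), (64, 0.112, 98), (76, 0.112, 101)]
side [(-32, 0.116, 27), (-20, 0.116, 26), (-8, 0.116, 26), (4, 0.117, 45), (16, 0.117, 52), (28, 0.117, 53), (40, 0.116, 49), (52, 0.117, 53), (64, 0.116, 52), (76, 0.116, 54)]
post 1 [-0.0101 -0.0007  0.0096] [0.041  0.0471 0.055 ]
post -1 [-0.0107 -0.      0.0097] [-0.056  -0.049  -0.0403]
slope [0.00356286 0.11240935]
```

View pics/final.png

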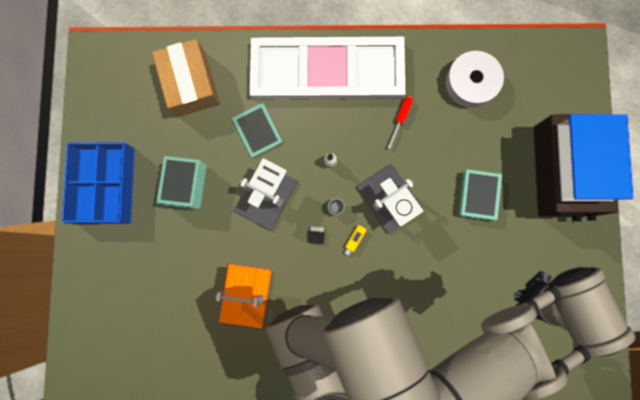

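The final picture shows the left flag at (267,178) with two bars up. It is level (slope 0.004), and the stand and everything else are where they were.

```bash
python3 -c "
from h import *
print(finish_job())"
```

```text
the job is handed in; nothing more can be done
None
```

The left flag, beside the taller stack, now lies fully over and level with its two bars up; its stand and everything else are unmoved, and the job was handed in at about 11 s.

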